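# Fold the flap and shut the vial case

## Robot

A 6-joint arm with a two-finger parallel gripper is mounted at the origin on the work surface; the furniture and walls round the work are solid. World frame = base frame: x ahead of the robot, y to its left, z up, the work surface at z = 0. Lengths are in m, angles in rad, forces in N, time in s.
With the tool pointing down it reaches from about 0.4 to 0.825 m from the base axis. Payload 7 kg.
Tool frame: the origin (TCP) lies at the very end of the fingers, on their centre line; the grasp point (between the pads) lies 19 mm behind it; z points along the fingers, y is the line along which they close (so a half turn about z gives the same grasp; the last joint's range is limited). The gripper opens to 88 mm and grips with 3 to 60 N. Pads are 19 mm wide; open, the fingers measure 130 mm over their backs; the gripper's body (78 mm by 193 mm) begins 47 mm behind the grasp point.
Start: joints at [1.405, 0.359, 0.012, 0, -1.224, -0.288], TCP at [0.296, 0.607, 0.227] pointing down, gripper open.
Joint ranges: [-3.07, 3.07], [-1.43, 2.12], [-1.02, 1.25], [-3.03, 1.67], [-3.05, -0], [-3.03, 3.03]. Speed limits (rad/s): [2.39, 2.39, 3.01, 3.14, 3.14, 3.14].

## Interface

Orientations are given as [roll, pitch, yaw] about the fixed x, y, z axes, in that order (R = Rz(yaw) Ry(pitch) Rx(roll)).
In Python, from station import arm, grab_frame gives the robot as it stands.
- The arm moves only by the tool jog_arm, never from a script. Its argument "deltas" is a list that holds one entry, the list of rows, each a list of 4 numbers: the shift along the tool's x, y, z in units of 60 mm (1.0 is 60 mm), then the turn about the tool's z in units of 5 degrees (1.0 is 5 degrees). A call has 1 to 8 rows; each row is the pose to reach, as a shift and turn from the pose commanded when the call began, along the tool's axes at that moment; what a row does not reach only later rows make up. A row lasts 1/8 s, in which the tool goes at most 62.5 mm and 10.7 degrees, less where a joint would pass 70% of its speed; a pose out of reach is approached as far as the arm can. A call with a gripper value outside its range is refused whole. "grip" is the finger opening in mm, from 0 to 87.6, set as the call begins (left out, the last holds). The fingers move at their own pace and stop on an object; "squeeze" is the grip in N (left out, the last holds). Time passes only in rows, so rows that repeat a pose let the fingers close. It gives the time, the measured TCP pose, the force, the opening and the grip force at its end, in the units of the state.
- arm.get_state(): the state, without advancing time (a new reading comes with each control period).
- grab_frame(name): name is "scene" or "side" or "wrist"; returns a dict with "img" (480x640x3 uint8, red, green, blue), "vfov" (degrees; the focal length in pixels is half the picture's height over the tangent of half this angle, whatever the lens; pixels are square), "cx", "cy" (the principal point, pixels), "xyz" and "rotation" of the camera in the world. Camera axes: x right, y down, z forward; pixel columns grow to the right and rows downward; lengths in m; the calibration is good to about 2 mm. The wrist camera is an equidistant fisheye: a pixel r from the principal point sees the ray r / f radians off the axis. A picture is of the moment at which its call begins. There is no depth.
- arm.job_done(): hands the job in; it is judged then, once.
The state is a dict: "t": time; "q": joint angles; "qd": joint speeds; "joint_efforts": joint torques, N m; "eef_pos": TCP position; "ee_rot": TCP orientation; "force": force on the tool from outside, world axes, zero at the start; "moment": the same for the moment, N m; "width": finger opening in m; "gripper_force": force on a finger pad.
Only numpy, scipy, OpenCV 4.12 (cv2) and the standard library are available. Lean on these libraries where they do the work, as an engineer would, in place of code of your own. Each camera call takes 0.05 s, during which the arm holds its last target. There are 200 camera calls.

## Task

Close the dark grey vial case by pushing only: with the fingertips or the outside of the fingers, fold the upright white retaining flap down flat over the vials first, then swing the open blue lid over it and push it fully shut without slamming or forcing it. Pinch, grip or lift nothing, keep the case and its vials in place, and leave the other things on the bench alone.

Things in the scene. Friction and masses are not known exactly. Their poses are not given: they have to be found in the camera images.
- lid_foam: Grey foam lining of the lid, covering its inner side (not to be pressed on). Origin on the lid's hinge line.
- flap_felt: Grey felt on the flap's inner side, the side towards the vials (not to be pressed on). Origin on the flap's hinge line.
- case: Dark grey plastic vial case: open tub, 130 mm (x) by 130 mm (y), walls 6 mm, rim 70 mm high, 2.2 kg, standing loose. Origin: centre of its underside. Its x axis points from the flap side to the lid-hinge side (ahead of the robot, turned up to 0.55 rad right or 1.3 left), y along both hinges, z up. Four small vials stand in its black insert, caps 49 mm above the bench.
- flap (a joint): Hinge of the white retaining flap, in rad: 0 = folded down flat over the vials (a stop), about 1.57 = upright; starts at 1.3 to 1.75, stop at 1.8. Friction of 0.06 N m keeps it at any angle.
- flap_hinge (a point): Middle of the flap's hinge line (along the case's y): at (-53, 0, 57.5) mm in the case frame.
- flap_edge (a point): Middle of the flap's free edge, 75 mm from its hinge line. The flap is a white plate with grey felt inside and an orange strip at the free edge, 76 mm along y, 5 mm thick, centred on the hinge line. It folds from upright towards the case's +x; folded, its upper face is 60 mm above the bench.
- lid (a joint): Hinge of the blue lid, in rad: 0 = shut on the tub's rim (a stop), about 1.57 = upright; starts open, leaning back beyond upright, at 1.7 to 1.9, stop at 1.95. Friction of 0.22 N m holds it at any angle, so it does not fall shut: it has to be pushed all the way. The lid weighs 0.2 kg.
- lid_hinge (a point): Middle of the lid's hinge line (along the case's y): at (67, 0, 70.5) mm in the case frame.
- lid_edge (a point): Middle of the lid's free edge, 134 mm from the hinge line and 10 mm towards the lid's outer face. The lid is a shallow blue shell, 134 mm along y; its outer face lies 12 mm outside the plane of the hinge line, so 82.5 mm above the bench when shut. It closes towards the case's -x.
- vial_in0: Small clear glass vial with white cap, 17 mm diameter, 38 mm high, standing loose in a pocket of the case's insert. Origin: centre of its underside. To be left in place.
- vial_in1: Small clear glass vial with white cap, 17 mm diameter, 38 mm high, standing loose in a pocket of the case's insert. Origin: centre of its underside. To be left in place.
- vial_in2: Small clear glass vial with white cap, 17 mm diameter, 38 mm high, standing loose in a pocket of the case's insert. Origin: centre of its underside. To be left in place.
- vial_in3: Small clear glass vial with white cap, 17 mm diameter, 38 mm high, standing loose in a pocket of the case's insert. Origin: centre of its underside. To be left in place.
- brown_vial: Vial with dark brown contents and white cap, 27 mm diameter, 61 mm high, standing loose on the bench. Origin: centre of its underside. A bystander: leave alone.
- amber_vial: Vial with amber contents and white cap, 27 mm diameter, 61 mm high, standing loose on the bench. Origin: centre of its underside. A bystander: leave alone.
- small_beaker: Small clear beaker, about 51 x 57 x 62 mm high, loose on the bench. Origin: centre of its underside. A bystander: leave alone.
- timer: White bench timer, 62 x 68 x 19 mm high, loose on the bench. Origin: centre of its underside. A bystander: leave alone.

How it is judged:
On the way, in this order (a step that is already met when the one before it is completed fails the run):
1. the flap is folded down flat over the vials while the lid is still open (value of joint flap below 0.08 rad and value of joint lid above 1.2 rad), for 0.2 s.
2. the lid is shut over the folded flap (value of joint lid below 0.04 rad and value of joint flap below 0.08 rad), for 0.2 s.
At the end, for the whole second after the job is handed in: The flap lies flat (within 0.08 rad), the lid is shut (within 0.04 rad) and still, the case stands flat and at rest within 20 mm of where it was, the four vials are still down in their pockets, and each bystander is within 20 mm of where it was (all of step 2 and velocity of joint lid between -0.05 and 0.05 rad/s and angle between case's own z axis and vertical below 0.03 rad and height (world z) of case below 0.005 m and distance of each of case, brown_vial, amber_vial, small_beaker, timer from where it was at the start of the episode below 0.02 m and linear speed of case below 0.02 m/s and z of each of vial_in0, vial_in1, vial_in2, vial_in3 in the frame of case below 0.022 m); the robot touches nothing.
It fails at once if the lid is swung down while the flap is still up (value of joint lid below 1.2 rad and value of joint flap above 0.15 rad).
It fails at once if the lid is slammed (closing faster than 3 rad/s) (velocity of joint lid below -3 rad/s).
It fails at once if the lid or flap is gripped (over 8 N on its inner lining), or the case is forced (over 60 N from the fingers) (contact force between the fingers and lid_foam above 8 N or contact force between the fingers and flap_felt above 8 N or contact force between the fingers and case above 60 N).
It fails at once if the case is lifted, tipped or shoved more than 20 mm (height (world z) of case above 0.01 m or angle between case's own z axis and vertical above 0.1 rad or distance of case from where it was at the start of the episode above 0.02 m).
It fails at once if a vial is taken out of the case, or a bystander is moved more than 20 mm or lifted (z of any of vial_in0, vial_in1, vial_in2, vial_in3 in the frame of case above 0.03 m or distance of any of brown_vial, amber_vial, small_beaker, timer from where it was at the start of the episode above 0.02 m).
It also fails if it takes over 48 s, if anything falls off the work surface, if the arm or the gripper's body presses on something with over 40 N, if the wrist force passes 120 N, or if a joint passes its speed limit or range.

## Working session

There is one attempt and no reset: what is moved stays moved. The work goes in short steps, Python scripts to look and compute and a tool call to move; the robot and the scene stay as the last step left them, time stands still between calls to the robot, and variables do not carry over. Pictures are saved under pics/ and viewed, at most 10 in all, crops included, and the job is handed in when it is done.

Besides the shell and the picture viewer there is one more tool, called after ">>>" as name(argument=value, ...), one argument or row to a line, values as JSON. jog_arm: Moves the arm, as the interface text tells. Its arguments: {"type":"object","properties":{"deltas":{"type":"array"},"grip":{"type":"number"},"squeeze":{"type":"number"}},"required":["deltas"]}

```bash
ls; mkdir -p pics; python3 - <<'E'
from station import arm, grab_frame
import cv2, numpy as np
s=arm.get_state(); print(s['t'],s['eef_pos'],s['ee_rot'],s['width'])
ims=[]
for n in ["scene","side"]:
    f=grab_frame(n); print(n,f['vfov'],f['cx'],f['cy'],f['xyz'],np.round(f['rotation'],4).tolist())
    cv2.imwrite(f"pics/{n}0.png",f['img'][...,::-1])
E
```

```text
pics
0.0 [0.29571765 0.60620746 0.22563964] [ 3.13991601e+00 -1.69525744e-04 -4.53921737e-01] 0.08780801672956566
scene 55.30035417730537 321.03915572781085 240.4824630190968 [-0.20913832  0.39547581  0.63051701] [-2.2322, -0.0182, -2.0951]
side 47.69193548006172 320.02074130877213 233.80857851979806 [-0.43258509 -0.33825426  1.05729226] [-2.3581, 0.0068, -1.1592]
```

View pics/scene0.png

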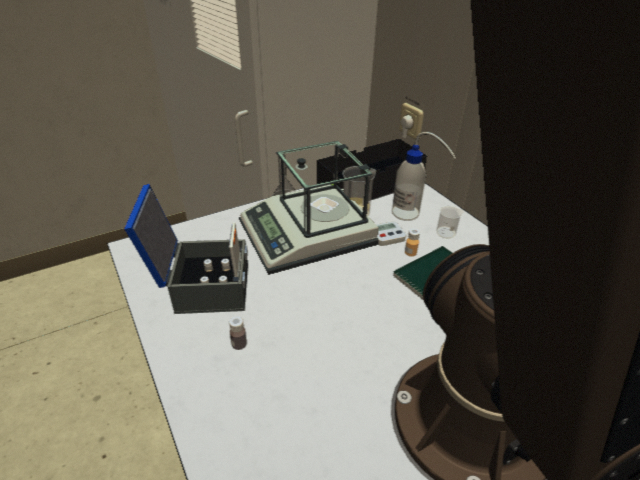

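View pics/side0.png

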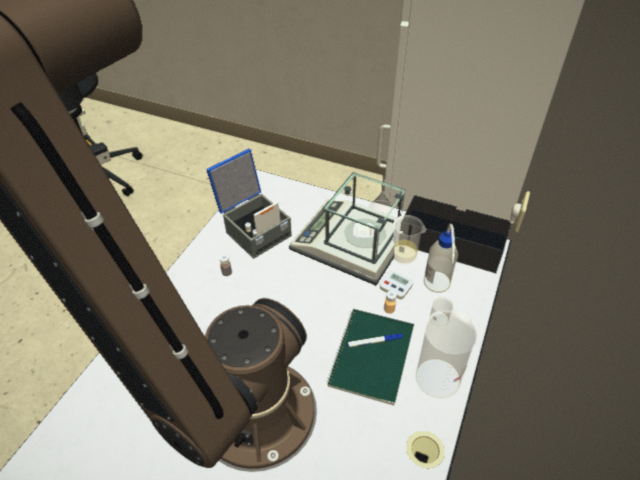

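The scene view shows the case at about (208,275), with the blue lid at (152,235) and the flap edge at (236,245). The brown vial is at (237,333). In the side view the case is at (257,225), the lid at (234,180) and the flap at (266,217). I'll enlarge both.

```bash
python3 - <<'E'
from station import arm, grab_frame
import cv2, numpy as np
a=cv2.imread("pics/scene0.png")[175:355,115:260]; b=cv2.imread("pics/side0.png")[140:285,195:305]
a=cv2.resize(a,None,fx=3.2,fy=3.2,interpolation=cv2.INTER_CUBIC); b=cv2.resize(b,None,fx=3,fy=3,interpolation=cv2.INTER_CUBIC)
c=np.zeros((600,800,3),np.uint8); c[:576,:464]=a[:576,:464]; c[:435,470:800]=b
cv2.imwrite("pics/crop.png",c)
f=grab_frame("wrist"); print(f['vfov'],f['cx'],f['cy'],f['xyz'],f['rotation']); cv2.imwrite("pics/w0.png",f['img'][...,::-1])
E
```

```text
65.70646984690485 319.46048105835433 242.92953574149632 [0.35908273 0.57659693 0.38426474] [ 2.87821356e+00 -1.79483989e-03 -2.02416321e+00]
```

View pics/crop.png

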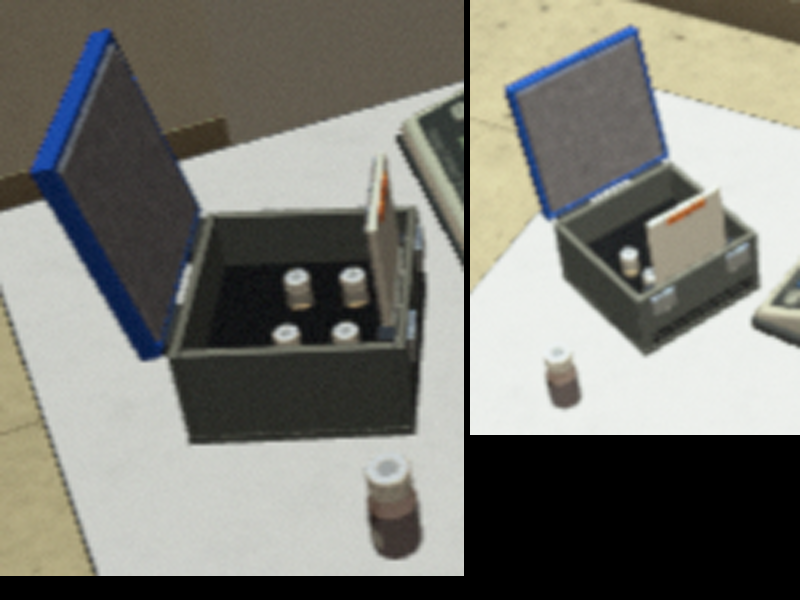

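View pics/w0.png

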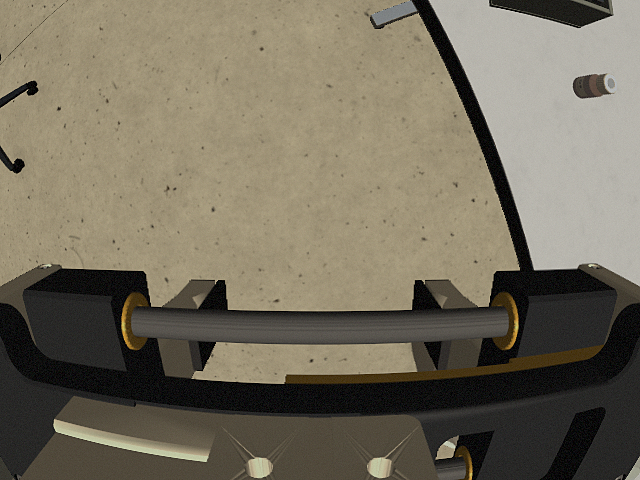

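The crops show the case rim, lid and flap corners clearly in both views, and I'll triangulate those. The wrist view doesn't usefully show the case yet.

```bash
cat > h.py <<'E'
import numpy as np, cv2
from scipy.spatial.transform import Rotation as R
C={"scene":(55.30035,321.039,240.482,[-0.20913832,0.39547581,0.63051701],[-2.2322,-0.0182,-2.0951]),
"side":(47.69193,320.0207,233.8086,[-0.43258509,-0.33825426,1.05729226],[-2.3581,0.0068,-1.1592])}
def ray(n,p):
    v,cx,cy,o,r=C[n]; f=240/np.tan(np.radians(v/2))
    d=R.from_euler('xyz',r).apply([(p[0]-cx)/f,(p[1]-cy)/f,1]); return np.array(o),d/np.linalg.norm(d)
def onplane(n,p,z):
    o,d=ray(n,p); return o+d*(z-o[2])/d[2]
def tri(p,q):
    a,d=ray("scene",p); b,e=ray("side",q)
    t=np.linalg.lstsq(np.c_[d,-e],b-a,rcond=None)[0]
    x,y=a+d*t[0],b+e*t[1]; return (x+y)/2,np.linalg.norm(x-y)
sc=lambda x,y:(115+x/3.2,175+y/3.2)
sd=lambda x,y:(195+(x-470)/3,140+y/3)
E
python3 - <<'E'
from h import *
np.set_printoptions(precision=4,suppress=True)
P={"rim_hinge_far":((205,212),(672,165)),"rim_flap_far":((418,208),(757,235)),"rim_flap_near":((405,350),(645,298)),"rim_hinge_near":((170,353),(558,225)),
"flap_near":((370,230),(648,219)),"flap_far":((380,158),(720,190)),"lid_out_far":((105,31),(632,28)),"lid_out_near":((36,168),(508,92)),"lid_in_far":((117,40),None),"bot_flap_near":((413,432),(648,350))}
for k,(a,b) in P.items():
    if b is None: continue
    print(k,*tri(sc(*a),sd(*b)), onplane("scene",sc(*a),.07),onplane("side",sd(*b),.07))
for z in (.061,): print("brown",onplane("scene",sc(388,468),z),onplane("side",sd(558,355),z))
E
```

```text
rim_hinge_far [0.5471 0.2717 0.0655] 0.0006241564711674008 [0.5415 0.2728 0.07  ] [0.5422 0.2687 0.07  ]
rim_flap_far [0.4878 0.1557 0.0681] 0.003737844451219066 [0.4825 0.1567 0.07  ] [0.4885 0.1558 0.07  ]
rim_flap_near [0.3802 0.2102 0.064 ] 0.009284564596370604 [0.3674 0.2124 0.07  ] [0.3811 0.2094 0.07  ]
rim_hinge_near [0.4321 0.3253 0.0669] 0.001792545623727199 [0.4273 0.3256 0.07  ] [0.4306 0.3239 0.07  ]
flap_near [0.4056 0.2135 0.1331] 0.008556242782012117 [0.4763 0.1906 0.07  ] [0.4689 0.2541 0.07  ]
flap_far [0.473  0.1808 0.1247] 0.003734623050008103 [0.5433 0.1577 0.07  ] [0.5287 0.2125 0.07  ]
lid_out_far [0.5565 0.3033 0.2022] 0.004917142232863851 [0.7866 0.2744 0.07  ] [0.7135 0.4051 0.07  ]
lid_out_near [0.4462 0.3628 0.1965] 0.0003744775649709846 [0.6376 0.3534 0.07  ] [0.575  0.4656 0.07  ]
bot_flap_near [0.3768 0.2122 0.0016] 0.008576152056277311 [0.308  0.2323 0.07  ] [0.3294 0.1785 0.07  ]
brown [0.2991 0.2506 0.061 ] [0.302 0.249 0.061]
```

```bash
cat >> h.py <<'E'
CX,CY,PSI=.461,.240,1.12
def w2c(p): 
    d=np.array(p[:2])-[CX,CY]; c,s=np.cos(PSI),np.sin(PSI); return np.array([c*d[0]+s*d[1],-s*d[0]+c*d[1]])*1e3
def c2w(x,y=0): 
    c,s=np.cos(PSI),np.sin(PSI); return np.array([CX+(c*x-s*y)/1e3,CY+(s*x+c*y)/1e3])
E
python3 - <<'E'
from h import *
np.set_printoptions(precision=4,suppress=True)
for a,b in [((278,152),(352,176)),((303,187),(326,208)),((374,170),(378,221)),((341,146),(405,190))]:
    p,e=tri(a,b); print(p,e,w2c(p))
for a in [(239,214),(268,272)]: p=onplane("scene",a,.03); print("base",p,w2c(p))
s=np.array([.2957,.6062,.2256]); yaw=-.454
tx=np.array([np.cos(yaw),np.sin(yaw)]); ty=np.array([np.sin(yaw),-np.cos(yaw)])
g=c2w(-100); d=g-s[:2]; print("goal",g,"tool units",d@tx/.06,d@ty/.06, "start in case",w2c(s),"turn",(yaw-(PSI-np.pi))/np.radians(5))
E
```

```text
[0.592  0.0265 0.18  ] 0.004443368954165323 [-135.0968 -210.9612]
[0.457  0.041  0.1734] 0.0016997404443863423 [-180.8851  -83.1515]
[ 0.43   -0.0985  0.195 ] 0.01823249924707383 [-318.2054 -119.5418]
[ 0.5814 -0.1179  0.1756] 0.017271421219215922 [-269.6836 -264.3025]
base [0.6293 0.1153 0.03  ] [ -38.9201 -205.8402]
base [0.4164 0.1409 0.03  ] [-108.619    -2.9798]
goal [0.4174 0.15  ] tool units 5.157959321899551 5.943480671948358 start in case [257.5985 308.3335] turn 17.963288609281683
```

>>> jog_arm(
  deltas=[
    [[0, 0, -0.7, 0], [0.4, 0.4, -1, 2], [1.0, 1.1, -1, 4], [1.6, 1.8, -1, 6], [2.2, 2.5, -1, 8], [2.8, 3.2, -1, 10], [3.4, 3.9, -1, 12], [4.0, 4.6, -1, 14]],
  ],
  grip=0,
)

```text
t: 1.15
eef_pos: [0.3906, 0.2515, 0.2866]
ee_rot: [-3.141, 0.0, -1.681]
force: [1.0, 0.7, 0.2]
width: 0.0132
gripper_force: 0.0
```

```bash
cat >> h.py <<'E'
def go(s,x,y,z,yaw=None):
    "tool units from the measured pose to case point x,y,z (mm)"
    d=np.append(c2w(x,y),z/1e3)-s['eef_pos']; M=R.from_euler('xyz',s['ee_rot'])
    yw=s['ee_rot'][2]; tgt=PSI-np.pi
    return np.round(np.append(M.inv().apply(d)/.06,(yw-tgt)/np.radians(5)),3)
def wray(f,p):
    ff=240/np.radians(1)*0+240/np.tan(np.radians(f['vfov']/2)); u=np.array(p,float)-[f['cx'],f['cy']]; r=np.linalg.norm(u); t=r/ff
    d=np.array([*(u/r*np.sin(t)),np.cos(t)]); return np.array(f['xyz']),R.from_euler('xyz',f['rotation']).apply(d)
def wplane(f,p,z):
    o,d=wray(f,p); return o+d*(z-o[2])/d[2]
E
python3 - <<'E'
from h import *
from station import arm,grab_frame
import pickle
f=grab_frame("wrist"); cv2.imwrite("pics/w1.png",f['img'][...,::-1]); pickle.dump(f,open("w1.pkl","wb"))
s=arm.get_state(); print(w2c(s['eef_pos']),go(s,-100,5,200),go(s,-100,5,115))
E
```

```text
[-24.49970827  66.35550424] [ 1.521 -0.559  1.448  3.79 ] [ 1.52  -0.559  2.865  3.79 ]
```

View pics/w1.png

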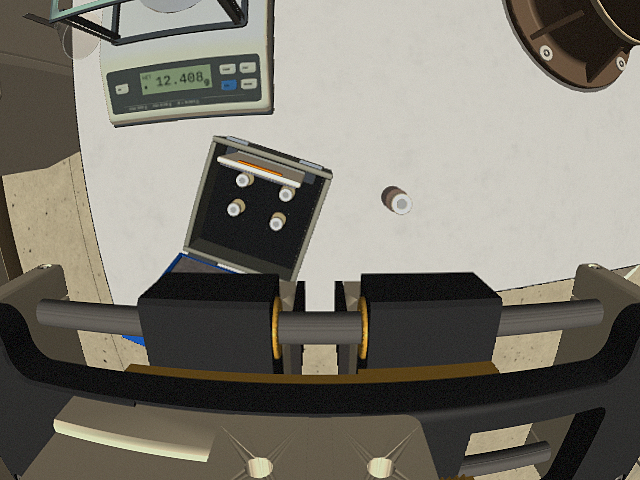

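The wrist view shows the rim corners at (215,136), (331,173) and (184,252). The flap's free edge runs from (219,158) to (301,184). The balance corner at (272,112) is clear of the case.

```bash
python3 - <<'E'
from h import *
import pickle
np.set_printoptions(precision=4,suppress=True)
f=pickle.load(open("w1.pkl","rb"))
for n,p,z in [("fc-",(215,136),.07),("fc+",(331,173),.07),("h-",(184,251),.07),("flap-",(219,159),.13),("flap+",(301,184),.13),("bal",(272,112),.03),("bal2",(113,126),.03),("vialcap",(402,204),.061)]:
    w=wplane(f,p,z); print(n,w,w2c(w))
E
```

```text
fc- [0.4881 0.1592 0.07  ] [-60.9696 -59.6014]
fc+ [0.3748 0.2121 0.07  ] [-62.6378  65.4009]
h- [0.5436 0.2762 0.07  ] [ 68.5514 -58.6386]
flap- [0.4704 0.1833 0.13  ] [-46.921  -33.1919]
flap+ [0.4025 0.214  0.13  ] [-48.9296  41.3058]
bal [0.4313 0.1395 0.03  ] [-103.4368  -17.0263]
bal2 [0.6305 0.1191 0.03  ] [ -34.9937 -205.2903]
vialcap [0.3028 0.2527 0.061 ] [-57.4452 147.9272]
```

```bash
sed -i 's/^CX,CY,PSI=.*/CX,CY,PSI=.460,.243,1.13/' h.py; python3 - <<'E'
from h import *
from station import arm
s=arm.get_state(); print(w2c(s['eef_pos']),go(s,-85,8,115))
E
```

```text
[-26.12151607  64.41278788] [ 1.225 -0.584  2.865  3.676]
```

>>> jog_arm(
  deltas=[
    [[0.5, -0.2, 0, 1.8], [1.0, -0.5, 0, 3.68], [1.22, -0.58, 0.3, 3.68], [1.22, -0.58, 1.0, 3.68], [1.22, -0.58, 1.7, 3.68], [1.22, -0.58, 2.3, 3.68], [1.22, -0.58, 2.75, 3.68], [1.22, -0.58, 2.86, 3.68]],
  ],
)

```text
t: 2.2
eef_pos: [0.4167, 0.1761, 0.1135]
ee_rot: [3.14, -0.003, -1.997]
force: [-0.5, -0.5, 0.4]
width: 0.0005
gripper_force: 0.0
```

```bash
python3 - <<'E'
from h import *
from station import arm,grab_frame
f=grab_frame("wrist"); cv2.imwrite("pics/w2.png",f['img'][...,::-1])
s=arm.get_state(); print(s['t'],s['width'],s['force'],s['ee_rot'],w2c(s['eef_pos']),s['eef_pos'][2])
# flap path: outer face point at radius r, TCP corner (+9.5 in x)
for th in np.arange(1.5,-.01,-.1):
    r=52; x=-53+r*np.cos(th)-2.5*np.sin(th); z=57.5+r*np.sin(th)+2.5*np.cos(th)
    print(round(th,2),*go(s,x-9.5,8,z)[:3],(round(x-9.5),round(z)))
E
```

```text
2.25 0.0003160130973815865 [-0.43766687  0.16576873  0.12802284] [ 3.14072615e+00 -2.32174067e-03 -1.99668503e+00] [-78.54238554  10.45971099] 0.11379845333790606
1.5 -0.287 -0.045 0.07 (-61, 110)
1.4 -0.373 -0.047 0.076 (-56, 109)
1.3 -0.459 -0.048 0.091 (-51, 108)
1.2 -0.542 -0.049 0.114 (-46, 107)
1.1 -0.623 -0.05 0.146 (-41, 105)
1.0 -0.7 -0.052 0.185 (-37, 103)
0.9 -0.773 -0.053 0.232 (-32, 100)
0.8 -0.841 -0.054 0.286 (-28, 97)
0.7 -0.903 -0.055 0.346 (-24, 93)
0.6 -0.959 -0.056 0.412 (-21, 89)
0.5 -1.008 -0.056 0.484 (-18, 85)
0.4 -1.05 -0.057 0.56 (-16, 80)
0.3 -1.084 -0.058 0.64 (-14, 75)
0.2 -1.109 -0.058 0.723 (-12, 70)
0.1 -1.127 -0.058 0.808 (-11, 65)
-0.0 -1.135 -0.059 0.894 (-10, 60)
```

View pics/w2.png

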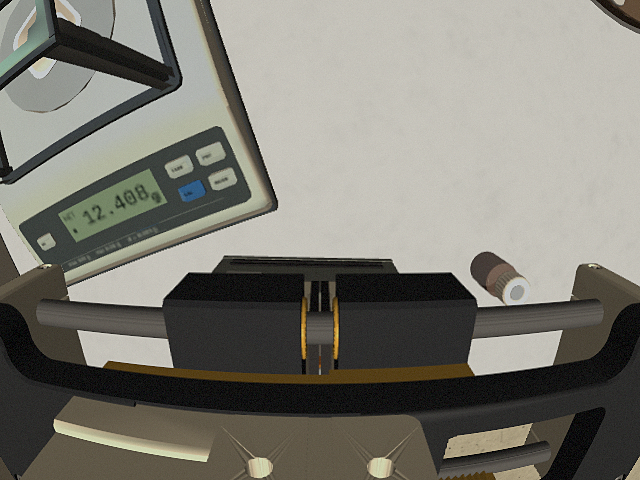

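>>> jog_arm(
  deltas=[
    [[0, 0, 0, 0.1], [-0.15, -0.04, 0.05, 0.1], [-0.29, -0.04, 0.07, 0.1], [-0.37, -0.05, 0.08, 0.1], [-0.46, -0.05, 0.09, 0.1], [-0.54, -0.05, 0.11, 0.1], [-0.62, -0.05, 0.15, 0.1], [-0.7, -0.05, 0.18, 0.1]],
  ],
)

```text
t: 3.25
eef_pos: [0.4378, 0.2142, 0.104]
ee_rot: [-3.142, -0.0, -2.005]
force: [-0.3, -1.5, -0.6]
width: 0.0005
gripper_force: 0.5
```

```bash
cat > st.py <<'E'
from h import *
from station import arm,grab_frame
def show():
    s=arm.get_state(); print(s['t'],np.round(s['force'],2),np.round(s['ee_rot'],3),np.round(w2c(s['eef_pos']),1),round(s['eef_pos'][2]*1e3,1)); return s
E
python3 - <<'E'
from st import *
s=show()
for th in np.arange(1.0,-.01,-.1):
    r=52; x=-53+r*np.cos(th)-2.5*np.sin(th); z=57.5+r*np.sin(th)+2.5*np.cos(th)
    print(round(th,2),*go(s,x-9.5,8,z)[:3],(round(x-9.5),round(z)))
f=grab_frame("scene"); cv2.imwrite("pics/s1.png",cv2.resize(f['img'][175:355,115:300,::-1],None,fx=3,fy=3))
E
```

```text
3.25 [-0.34 -1.55 -0.59] [-3.142 -0.    -2.005] [-35.5   7.8] 104.0
1.0 0.017 0.004 0.023 (-37, 103)
0.9 -0.056 0.003 0.07 (-32, 100)
0.8 -0.124 0.003 0.124 (-28, 97)
0.7 -0.186 0.002 0.185 (-24, 93)
0.6 -0.242 0.002 0.251 (-21, 89)
0.5 -0.291 0.002 0.323 (-18, 85)
0.4 -0.332 0.002 0.399 (-16, 80)
0.3 -0.366 0.001 0.479 (-14, 75)
0.2 -0.391 0.001 0.562 (-12, 70)
0.1 -0.408 0.001 0.647 (-11, 65)
0.0 -0.417 0.001 0.733 (-10, 60)
```

View pics/s1.png

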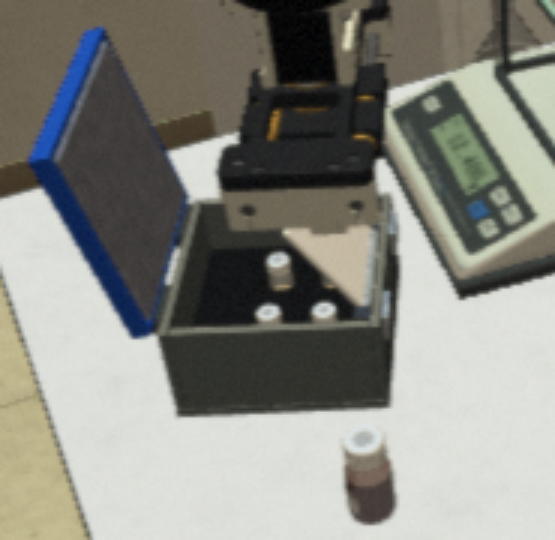

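The flap is folding: it sits at about 55 degrees in the picture, around (335,260), and the lid is untouched. I'll carry on down.

>>> jog_arm(
  deltas=[
    [[-0.06, 0, 0.07, 0], [-0.12, 0, 0.12, 0], [-0.19, 0, 0.18, 0], [-0.24, 0, 0.25, 0], [-0.29, 0, 0.32, 0], [-0.33, 0, 0.4, 0], [-0.37, 0, 0.48, 0], [-0.39, 0, 0.56, 0]],
  ],
)

```text
t: 4.3
eef_pos: [0.4476, 0.2354, 0.0702]
ee_rot: [-3.142, 0.0, -2.005]
force: [0.3, -0.6, 1.7]
width: 0.0002
gripper_force: 0.5
```

>>> jog_arm(
  deltas=[
    [[-0.01, 0, 0.04, 0], [-0.02, 0, 0.08, 0], [-0.02, 0, 0.12, 0], [-0.02, 0, 0.14, 0], [-0.02, 0, 0.14, 0]],
  ],
)

```text
t: 4.92
eef_pos: [0.4479, 0.2361, 0.0621]
ee_rot: [3.141, -0.0, -2.005]
force: [-0.4, 0.2, 0.2]
width: 0.0003
gripper_force: 0.0
```

```bash
python3 - <<'E'
from st import *
s=show()
E
```

```text
4.925 [-0.36  0.25  0.25] [ 3.141 -0.    -2.005] [-11.4   8. ] 62.1
```

>>> jog_arm(
  deltas=[
    [[0, 0, 0.02, 0], [0, 0, 0.04, 0], [0, 0, 0.05, 0], [0, 0, 0.05, 0], [0, 0, 0.05, 0]],
  ],
)

```text
t: 5.55
eef_pos: [0.448, 0.2362, 0.06]
ee_rot: [-3.141, 0.0, -2.005]
force: [-3.1, -1.0, 10.5]
width: 0.0002
gripper_force: 5.5
```

>>> jog_arm(
  deltas=[
    [[0, 0, -0.1, 0], [0, 0, -0.5, 0], [0, 0, -1.2, 0], [0, 0, -2.0, 0], [0, 0, -2.8, 0], [0, 0, -3.5, 0], [0, 0, -3.8, 0], [0, 0, -3.8, 0]],
  ],
)

```text
t: 6.55
eef_pos: [0.4484, 0.2366, 0.2886]
ee_rot: [-3.141, 0.003, -2.005]
force: [0.1, 0.8, -1.0]
width: 0.0004
gripper_force: 0.0
```

```bash
python3 - <<'E'
from st import *
s=show(); print(go(s,150,0,285),go(s,150,0,165))
f=grab_frame("scene"); g=grab_frame("wrist"); c=np.zeros((600,800,3),np.uint8)
c[:480,:400]=cv2.resize(f['img'][175:335,115:250,::-1],(400,480)); c[:480,400:]=cv2.resize(g['img'][...,::-1],None,fx=.75,fy=.75)[:360,:400].repeat(1,0) if 0 else cv2.resize(g['img'][:300,130:500,::-1],(400,480))
cv2.imwrite("pics/s2.png",c)
E
```

```text
6.55 [ 0.15  0.83 -0.97] [-3.141e+00  3.000e-03 -2.005e+00] [-10.7   7.7] 288.6
[-2.678 -0.146  0.067  0.07 ] [-2.672 -0.144  2.067  0.07 ]
```

View pics/s2.png

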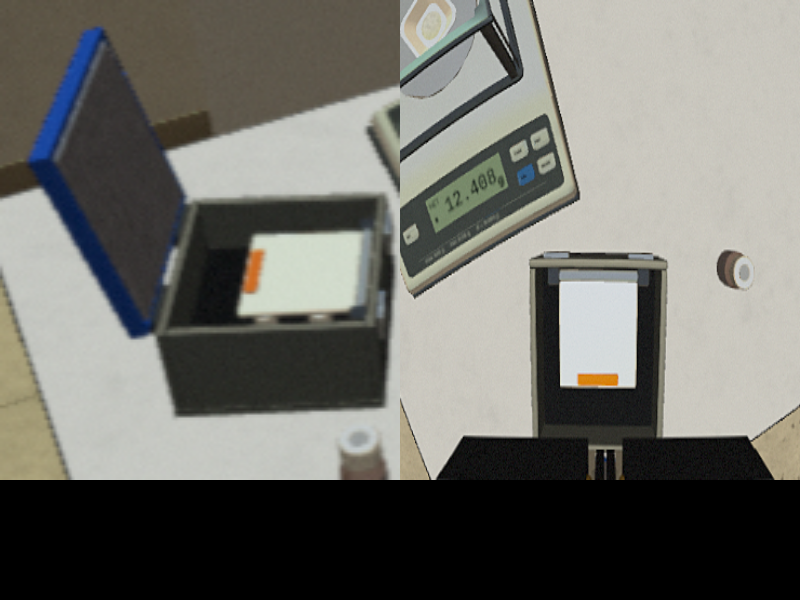

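The flap lies flat in both views, with its orange edge at (250,270) on the left and (598,380) on the right, and the lid is still open. Next I'll go over and behind the lid.

>>> jog_arm(
  deltas=[
    [[-0.3, 0, 0, 0], [-0.9, -0.05, 0, 0], [-1.6, -0.1, 0, 0], [-2.3, -0.14, 0, 0], [-2.67, -0.14, 0, 0], [-2.67, -0.14, 0.5, 0], [-2.67, -0.14, 1.2, 0], [-2.67, -0.14, 1.8, 0]],
  ],
)

```text
t: 7.65
eef_pos: [0.5227, 0.3782, 0.1759]
ee_rot: [3.141, -0.003, -2.005]
force: [0.3, -0.4, -0.7]
width: 0.0005
gripper_force: 0.0
```

>>> jog_arm(
  deltas=[
    [[0, 0, 0.2, 0], [0, 0, 0.25, 0], [0, 0, 0.25, 0]],
  ],
)

```text
t: 8.02
eef_pos: [0.5237, 0.3786, 0.1652]
ee_rot: [-3.141, 0.001, -2.005]
force: [-1.1, 0.3, 0.1]
width: 0.0004
gripper_force: 0.0
```

```bash
python3 - <<'E'
from st import *
s=show()
for th in np.arange(1.9,-.01,-.1):
    sn,c=np.sin(th),np.cos(th); r=108
    x=67-r*c+12*sn; z=70.5+r*sn+12*c
    if c<0: x=67-134*c+12*sn
    print(round(th,2),*go(s,x+9.5,0,z)[:3],(round(x+9.5),round(z)))
E
```

```text
8.025 [-1.1   0.26  0.13] [-3.141e+00  1.000e-03 -2.005e+00] [149.9   0.3] 165.2
1.9 0.311 -0.002 -0.061 (131, 169)
1.8 0.52 -0.001 -0.13 (119, 173)
1.7 0.736 0.0 -0.182 (106, 176)
1.6 0.957 0.002 -0.216 (92, 178)
1.5 1.15 0.003 -0.233 (81, 179)
1.4 1.331 0.004 -0.231 (70, 179)
1.3 1.511 0.005 -0.212 (59, 178)
1.2 1.688 0.006 -0.174 (49, 176)
1.1 1.861 0.007 -0.119 (38, 172)
1.0 2.027 0.009 -0.047 (28, 168)
0.9 2.185 0.01 0.041 (19, 163)
0.8 2.333 0.011 0.145 (10, 156)
0.7 2.471 0.012 0.262 (2, 149)
0.6 2.596 0.013 0.393 (-6, 141)
0.5 2.707 0.013 0.536 (-13, 133)
0.4 2.803 0.014 0.689 (-18, 124)
0.3 2.884 0.015 0.851 (-23, 114)
0.2 2.948 0.015 1.021 (-27, 104)
0.1 2.995 0.016 1.196 (-30, 93)
-0.0 3.024 0.016 1.374 (-32, 82)
```

>>> jog_arm(
  deltas=[
    [[0.2, 0, -0.06, 0], [0.42, 0, -0.12, 0], [0.6, 0, -0.15, 0], [0.75, 0, -0.18, 0], [0.86, 0, -0.2, 0], [0.96, 0, -0.22, 0], [1.06, 0, -0.23, 0], [1.15, 0, -0.23, 0]],
  ],
)

```text
t: 9.02
eef_pos: [0.494, 0.3152, 0.1779]
ee_rot: [-3.142, -0.0, -2.005]
force: [0.2, 1.4, 1.5]
width: 0.0005
gripper_force: 1.1
```

>>> jog_arm(
  deltas=[
    [[0.1, 0, 0, 0], [0.18, 0, 0, 0], [0.27, 0, 0.01, 0], [0.36, 0, 0.02, 0], [0.45, 0, 0.04, 0], [0.54, 0, 0.06, 0], [0.63, 0, 0.09, 0], [0.71, 0, 0.11, 0]],
  ],
)

```text
t: 10.02
eef_pos: [0.476, 0.2764, 0.1713]
ee_rot: [-3.142, -0.0, -2.005]
force: [0.7, 2.4, 0.5]
width: 0.0009
gripper_force: 0.8
```

```bash
python3 - <<'E'
from st import *
s=show()
for th in np.arange(1.2,-.01,-.1):
    sn,c=np.sin(th),np.cos(th); r=108
    x=67-r*c+12*sn; z=70.5+r*sn+12*c
    print(round(th,2),*go(s,x+9.5,0,z)[:3],(round(x+9.5),round(z)))
f=grab_frame("scene"); cv2.imwrite("pics/s3.png",cv2.resize(f['img'][155:355,95:300,::-1],None,fx=2.5,fy=2.5))
E
```

```text
10.025 [0.71 2.45 0.52] [-3.142 -0.    -2.005] [37.1 -0.2] 171.3
1.2 -0.191 0.002 -0.071 (49, 176)
1.1 -0.019 0.003 -0.016 (38, 172)
1.0 0.147 0.004 0.057 (28, 168)
0.9 0.305 0.005 0.145 (19, 163)
0.8 0.453 0.006 0.249 (10, 156)
0.7 0.591 0.007 0.367 (2, 149)
0.6 0.715 0.007 0.498 (-6, 141)
0.5 0.826 0.008 0.641 (-13, 133)
0.4 0.923 0.009 0.794 (-18, 124)
0.3 1.003 0.009 0.956 (-23, 114)
0.2 1.067 0.01 1.126 (-27, 104)
0.1 1.114 0.01 1.301 (-30, 93)
-0.0 1.143 0.01 1.479 (-32, 82)
```

View pics/s3.png

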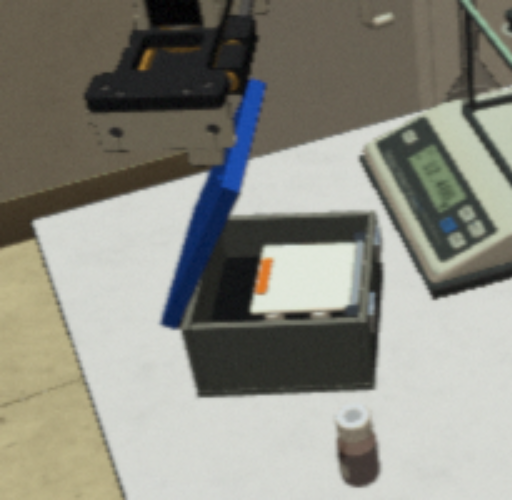

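The lid is past upright, with its top edge at (250,90). The flap is still flat and the case looks unmoved. I'll continue along the arc.

>>> jog_arm(
  deltas=[
    [[0.07, 0, 0.02, 0], [0.15, 0, 0.06, 0], [0.23, 0, 0.1, 0], [0.31, 0, 0.15, 0], [0.38, 0, 0.2, 0], [0.45, 0, 0.25, 0], [0.52, 0, 0.31, 0], [0.59, 0, 0.37, 0]],
  ],
)

```text
t: 11.08
eef_pos: [0.4609, 0.2443, 0.1488]
ee_rot: [3.141, -0.0, -2.005]
force: [-0.4, -0.1, 1.1]
width: 0.0004
gripper_force: 0.7
```

>>> jog_arm(
  deltas=[
    [[0.06, 0, 0.06, 0], [0.12, 0, 0.13, 0], [0.18, 0, 0.2, 0], [0.24, 0, 0.27, 0], [0.29, 0, 0.35, 0], [0.33, 0, 0.43, 0], [0.37, 0, 0.51, 0], [0.41, 0, 0.59, 0]],
  ],
)

```text
t: 12.08
eef_pos: [0.4507, 0.2221, 0.1134]
ee_rot: [3.142, -0.0, -2.005]
force: [-0.9, -0.1, 0.4]
width: 0.0002
gripper_force: 0.5
```

>>> jog_arm(
  deltas=[
    [[0.03, 0, 0.07, 0], [0.06, 0, 0.15, 0], [0.08, 0, 0.22, 0], [0.1, 0, 0.29, 0], [0.11, 0, 0.35, 0], [0.12, 0, 0.41, 0], [0.13, 0, 0.45, 0], [0.13, 0, 0.47, 0]],
  ],
)

```text
t: 13.08
eef_pos: [0.4475, 0.2152, 0.0854]
ee_rot: [3.142, -0.0, -2.005]
force: [0.1, 0.5, 1.0]
width: 0.0004
gripper_force: 0.5
```

>>> jog_arm(
  deltas=[
    [[0, 0, 0.02, 0], [0, 0, 0.04, 0], [0, 0, 0.05, 0], [0, 0, 0.06, 0], [0, 0, 0.06, 0], [0, 0, 0.06, 0]],
  ],
)

```text
t: 13.82
eef_pos: [0.4476, 0.2152, 0.0826]
ee_rot: [-3.141, 0.0, -2.005]
force: [-3.5, -0.8, 8.2]
width: 0.0003
gripper_force: 4.3
```

>>> jog_arm(
  deltas=[
    [[0, 0, 0.02, 0], [0, 0, 0.02, 0], [0, 0, 0.02, 0]],
  ],
)

```text
t: 14.2
eef_pos: [0.4477, 0.2153, 0.0824]
ee_rot: [-3.141, 0.0, -2.005]
force: [-7.5, -3.3, 20.5]
width: 0.0007
gripper_force: 9.9
```

>>> jog_arm(
  deltas=[
    [[0, 0, -0.1, 0], [0, 0, -0.3, 0], [0, 0, -0.8, 0], [0, 0, -1.4, 0], [0, 0, -2.0, 0], [0, 0, -2.5, 0], [0, 0, -2.5, 0], [0, 0, -2.5, 0]],
  ],
)

```text
t: 15.2
eef_pos: [0.4473, 0.2152, 0.2306]
ee_rot: [3.141, 0.0, -2.006]
force: [0.4, -0.3, -0.4]
width: 0.0003
gripper_force: 0.0
```

```bash
python3 - <<'E'
from st import *
s=show()
f=grab_frame("scene"); g=grab_frame("wrist"); c=np.zeros((480,800,3),np.uint8)
c[:,:400]=cv2.resize(f['img'][175:335,115:250,::-1],(400,480)); c[:,400:]=cv2.resize(g['img'][:300,130:500,::-1],(400,480))
cv2.imwrite("pics/s4.png",c)
E
```

```text
15.2 [ 0.45 -0.32 -0.36] [ 3.141  0.    -2.006] [-30.6  -0.3] 230.6
```

View pics/s4.png

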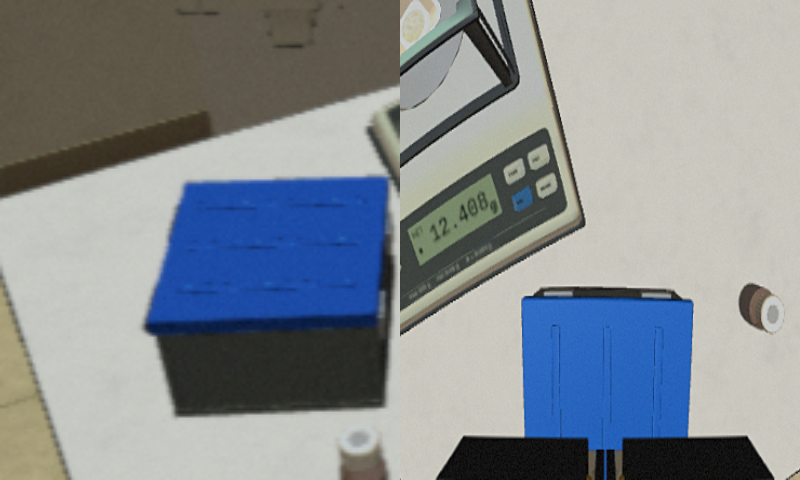

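The lid is flat and shut on the rim, the case hasn't moved, and the fingers are clear of it.

```bash
python3 -c "
from station import arm
print(arm.job_done())"
```

```text
the job is handed in; nothing more can be done
None
```

I folded the flap flat, pushed the lid fully shut by pushing only, and handed the job in at about 15 s of the 48 s; no verdict came back, but the last pictures show the lid flat on the rim, the case where it was and the gripper clear of it.

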